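# Pin the sensor bracket into line on its stand

### The arm

A 6-joint arm with a two-finger parallel gripper is mounted at the origin on a cart in front of the work surface, level with it; the furniture and walls round the work are solid. World frame = base frame: x ahead of the robot, y to its left, z up, the work surface at z = 0. Lengths are in m, angles in degrees, forces in N, time in s.
With the tool pointing down it reaches from about 0.375 to 0.9 m from the base axis. Payload 3.1 kg.
Tool frame: the origin (TCP) lies at the very end of the fingers, on their centre line; the grasp point (between the pads) lies 19 mm behind it; z points along the fingers, y is the line along which they close (so a half turn about z gives the same grasp; the last joint's range is limited). The gripper opens to 87 mm and grips with 3 to 60 N. Pads are 19 mm wide; open, the fingers measure 117 mm over their backs; the gripper's body (75 mm by 190 mm) begins 51 mm behind the grasp point.
Start: joints at [62.538, 30.224, 82.088, -0, 67.689, -10.227], TCP at [0.185, 0.597, 0.223] pointing down, gripper open.
Joint ranges: [-176.69, 176.69], [-43.24, 126.21], [12.49, 139.97], [-82, 262], [0, 151.66], [-163.58, 163.58]. Speed limits (degrees/s): [159.86, 159.86, 180, 180, 180, 180].

### API

Orientations are given as a 3x3 rotation matrix whose columns are the frame's x, y, z axes.
In Python, from rig import bot, imaging gives the robot as it stands.
- The arm moves only by the tool drive_tool, never from a script. Its argument "deltas" is text: rows parted by semicolons, each of 5 numbers parted by spaces: the finger opening in mm, from 0 to 87, then the shift along the world's x, y, z in mm, then the turn about the world's z in rad. In form: jaw dx dy dz twist; .... A call has 1 to 12 rows; each row is the pose to reach, as a shift and turn from the pose commanded when the call began; what a row does not reach only later rows make up. A row lasts 1/10 s, in which the tool goes at most 50 mm and 8.59 degrees, less where a joint would pass 70% of its speed; a pose out of reach is approached as far as the arm can. A call with a gripper value outside its range is refused whole. The fingers move at their own pace and stop on an object; the grip force is fixed at half the most. Time passes only in rows, so rows that repeat a pose let the fingers close. It gives the time, the measured TCP pose, the force, the opening and the grip force at its end, in the units of the state.
- bot.read_state(): the state, without advancing time (a new reading comes with each control period).
- imaging.capture(name): name is "side" or "top" or "wrist"; returns the picture (400x640x3 uint8, red, green, blue); there is no depth.
- imaging.camera_model(name): a dict with "fx", "fy", "cx", "cy" (pixels), "T" (4x4, takes a point from camera to world coordinates). Camera axes: x right, y down, z forward; pixel columns grow to the right and rows downward; lengths in m; the calibration is good to about 2 mm. The wrist camera is an equidistant fisheye: a pixel r from the principal point sees the ray r / f radians off the axis. A picture is of the moment at which its call begins: read the wrist's pose just before it. camera_model takes no time and is no camera call; for the wrist camera it gives the pose at the moment of the call.
- bot.hand_in(): hands the job in; it is judged then, once.
The state is a dict: "time_s": time; "joint_positions": joint angles; "qvel": joint speeds; "tau": joint torques, N m; "position": TCP position; "tcp_rot": TCP orientation; "force": force on the tool from outside, world axes, zero at the start; "moment": the same for the moment, N m; "opening": opening from 0.0 (shut) to 1.0 (fully open); "grasp_force": force on a finger pad.
Only numpy, scipy, OpenCV 4.12 (cv2) and the standard library are available. Lean on these libraries where they do the work, as an engineer would, in place of code of your own. Each camera call takes 0.05 s, during which the arm holds its last target. There are 200 camera calls.

### The job

A spring has drawn the blue sensor bracket along its stand, so that its hole no longer stands over the hole in the steel plate beneath. Take the tapered alignment pin out of its black block and drive it down through both holes, gently and giving way to side loads, so that the pin pulls the bracket into line, until the pin's collar sits fully home and flat on the bracket; then let go. Do not push the stand or bracket with the gripper, and do not knock the loose sample pot beside the work.

Things in the scene. Friction and masses are not known exactly. Their poses are not given: they have to be found in the camera images.
- stand: Fixed steel bench stand, foot 150 x 120 mm. Origin: middle of its underside on the work surface; x along the bracket's slide, z up. On its cross rods is clamped (it will not yield) a dark steel plate, 58 to 68 mm up, with a round 21 mm through hole at stand x = 0 and y anywhere from -12 to +12 mm (not measured); below the hole 50 mm are free. Nothing on the stand rises above 83 mm.
- seat (a point): Fixed point over the stand's origin, 78 mm up, level with the blue bracket's upper face. The bracket, a plate 10 mm thick, lies on the steel plate and slides on it along the stand's x only. Its 21 mm hole shares the steel plate hole's unknown y; a spring (4 N, 6 N when in line) holds it 12 mm out of line, against a stop, to the stand's +x (the end with the round sensor). Holes have 1 mm chamfers.
- pin_knob (a point): Centre of the pin's round red knob, 24 mm across, 46 mm high; z along the pin, up. Loose pin, 114 mm long, about 0.25 kg. From below: flat tip 6 mm across, taper 40 mm long widening to 20 mm, shank 20 mm across and 22 mm long, steel collar 32 mm across and 6 mm thick with a thin rubber washer beneath, knob. Tip 91 mm, collar's underside 29 mm below this centre.
- pin_shoulder (a point): Point on the pin's axis at the underside of its collar, 62 mm above the tip; z along the pin, up.
- block_top (a point): Centre of the upper face of the fixed black pin block (64 x 64 mm, 70 mm high, foot 90 x 90 mm), at the mouth of its 22 mm hole. At first the pin stands upright in it, hanging by its collar.
- pot_mid (a point): Middle of a loose sample pot with a screw lid, 50 mm across, 66 mm high, standing behind the work; a bystander.
Mind the look-alikes: they are no part of the job. Of the things that look like the part that bears pin_knob, the middle-sized one is meant.

How it is judged (in metres and radians):
On the way:
1. the pin has been lifted out of its block (height (world z) of pin_shoulder above 0.135 m), for 0.1 s.
At the end, for the whole second after the job is handed in: The pin stands upright (within 0.05 rad) through both holes with its collar down on the bracket: the collar's underside within 1.5 mm of the seat point's height and within 15 mm of it sideways (the hole itself lies up to 12 mm aside) (horizontal distance between pin_shoulder and seat below 0.015 m and z of pin_shoulder in the frame of seat between -0.0015 and 0.0015 m and angle between pin_shoulder's own z axis and vertical below 0.05 rad); the robot touches nothing.
It fails at once if the stand or its bracket is loaded with more than 40 N (contact force between stand and anything else above 40 N).
It fails at once if the gripper pushes on the stand or its bracket (more than 4 N) (contact force between any of the fingers, the arm and stand above 4 N).
It fails at once if the sample pot is knocked over or shifted more than 30 mm (distance of pot_mid from where it was at the start of the episode above 0.03 m or angle between pot_mid's own z axis and vertical above 0.4 rad).
It also fails if it takes over 64 s, if anything falls off the work surface, if the arm or the gripper's body presses on something with over 40 N, if the wrist force passes 120 N, or if a joint passes its speed limit or range.

## Working session

There is one attempt and no reset: what is moved stays moved. The work goes in short steps, Python scripts to look and compute and a tool call to move; the robot and the scene stay as the last step left them, time stands still between calls to the robot, and variables do not carry over. Pictures are saved under pics/ and viewed, at most 10 in all, crops included, and the job is handed in when it is done.

Besides the shell and the picture viewer there is one more tool, called after "Request:" by a JSON object that holds its "op" and its "data". drive_tool: Moves the arm, as the interface text tells. Its arguments: {"type":"object","properties":{"deltas":{"type":"string"}},"required":["deltas"]}

```bash
mkdir -p pics; cat > h.py <<'E'
import numpy as np, cv2
from rig import bot, imaging
def ray(m,u,v):
    T=np.array(m["T"]); d=np.array([(u-m["cx"])/m["fx"],(v-m["cy"])/m["fy"],1.0])
    return T[:3,3],T[:3,:3]@d
def fray(m,u,v):
    T=np.array(m["T"]); a=np.array([(u-m["cx"])/m["fx"],(v-m["cy"])/m["fy"]]);t=np.linalg.norm(a)
    d=np.array([*(a/t*np.sin(t)),np.cos(t)]) if t>0 else np.array([0,0,1.])
    return T[:3,3],T[:3,:3]@d
def atz(r,z):
    o,d=r; return (o+d*(z-o[2])/d[2]).round(4)
def tri(r1,r2):
    (a,d),(b,e)=r1,r2
    d=d/np.linalg.norm(d);e=e/np.linalg.norm(e)
    s=np.linalg.lstsq(np.c_[d,-e],b-a,rcond=None)[0]
    p,q=a+s[0]*d,b+s[1]*e; return ((p+q)/2).round(4),np.linalg.norm(p-q).round(4)
def snap(n,f):
    im=imaging.capture(n); cv2.imwrite("pics/"+f,cv2.cvtColor(im,cv2.COLOR_RGB2BGR)); return im
E
python3 - <<'E'
from h import *
for n in("side","top","wrist"): snap(n,n+"0.png")
for n in("side","top"):
    m=imaging.camera_model(n);print(n,m["fx"],m["cx"],m["cy"],np.round(m["T"],3).tolist())
a=cv2.imread("pics/side0.png");b=cv2.imread("pics/top0.png")
E
```

```text
side 442.98315298053666 318.57642421525446 200.72773207302066 [[-0.993, -0.064, 0.096, 0.429], [-0.115, 0.657, -0.745, 0.831], [-0.015, -0.751, -0.66, 0.661], [0.0, 0.0, 0.0, 1.0]]
top 403.7275188219205 314.344214436067 198.2855751766919 [[0.0, -0.994, 0.111, 0.421], [-1.0, -0.0, 0.003, 0.195], [-0.003, -0.111, -0.994, 0.916], [0.0, 0.0, 0.0, 1.0]]
```

View pics/side0.png

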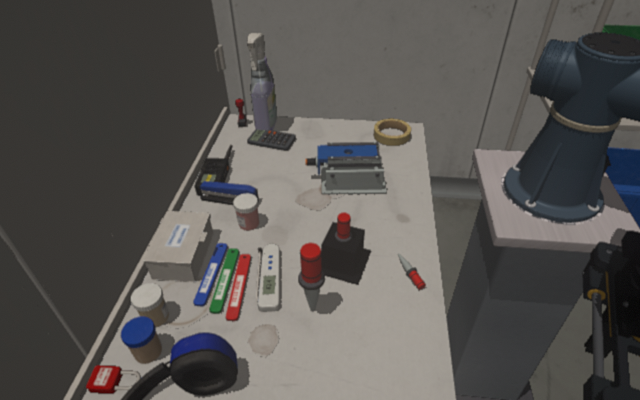

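View pics/top0.png

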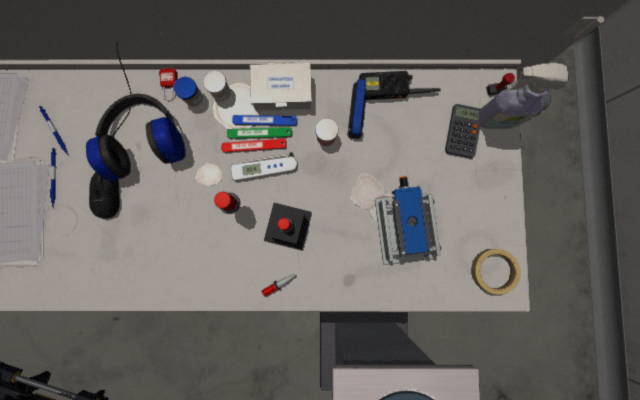

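The side view shows the pin in its block (knob about (344,219)), a bigger look-alike at (311,260) and a small one at (241,105). The top view has the knob at (285,226), the stand at about (408,225) with its sensor end at (404,183), and the pot at (326,131).

```bash
python3 - <<'E'
import cv2,numpy as np
a=cv2.imread("pics/top0.png")
c=cv2.resize(a[170:275,260:450],None,fx=4,fy=4,interpolation=cv2.INTER_CUBIC)
cv2.imwrite("pics/topc.png",c)
from h import *
mt=imaging.camera_model("top");ms=imaging.camera_model("side")
print(tri(ray(mt,285,226),ray(ms,344,219)))
print("pot",atz(ray(mt,326,131),.066))
for p in((404,183),(412,221)):print(atz(ray(mt,*p),.078))
print(atz(ray(mt,285,226),.12))
E
```

```text
(array([0.457 , 0.2563, 0.1126]), np.float64(0.0026))
pot [0.6624 0.1731 0.066 ]
[0.5472 0.0103 0.078 ]
[ 0.4676 -0.0043  0.078 ]
[0.4553 0.2557 0.12  ]
```

View pics/topc.png

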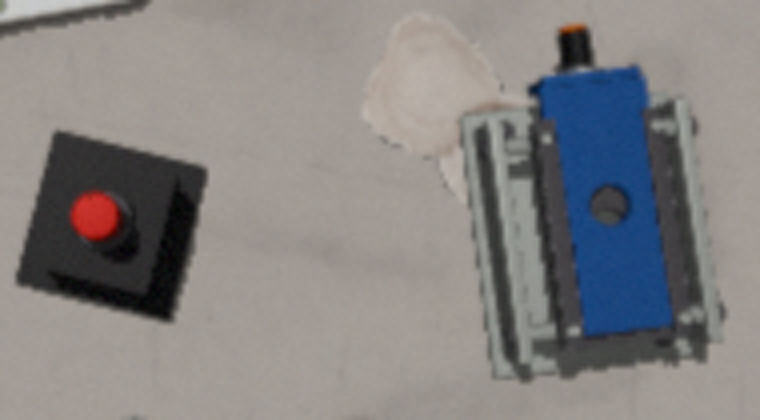

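The crop shows the bracket hole at full-image (412.2,221.2) and the bracket's edges tilted about 7°, with the sensor end away from the robot. Next I move above the pin.

Request:
{"op": "drive_tool", "data": {"deltas": "87 30 -38 0 0;87 60 -76 0 0;87 90 -114 0 0;87 120 -152 0 0;87 150 -190 0 0;87 180 -228 0 0;87 210 -266 0 0;87 240 -304 0 0;87 265 -336 0 0;87 270 -341 0 0;87 270 -341 0 0"}}

```text
time_s: 1.25
position: [0.4558, 0.255, 0.2223]
tcp_rot: [[-0.954, 0.299, -0.001], [0.299, 0.954, 0.0], [0.001, 0.0, -1.0]]
force: [-0.6, -0.4, -0.6]
opening: 1.0
grasp_force: 0.0
```

```bash
python3 - <<'E'
from h import *
s=bot.read_state();print(s["time_s"],s["position"],np.round(s["tcp_rot"],3).tolist(),s["force"],s["opening"])
m=imaging.camera_model("wrist");print(m["fx"],m["cx"],m["cy"],np.round(m["T"],4).tolist())
snap("wrist","w1.png")
import json;json.dump({k:(np.array(v).tolist()) for k,v in m.items()},open("w1.json","w"))
E
```

```text
1.25 [0.45581889 0.25498499 0.22232258] [[-0.954, 0.299, -0.001], [0.299, 0.954, 0.0], [0.001, 0.0, -1.0]] [-0.55679452 -0.37223874 -0.56385103] 1.0003032253157362
309.70691628693146 321.0823079477356 195.7445339092298 [[0.3001, 0.9167, 0.2639, 0.3846], [0.9539, -0.2884, -0.0829, 0.2778], [0.0001, 0.2766, -0.961, 0.3848], [0.0, 0.0, 0.0, 1.0]]
```

View pics/w1.png

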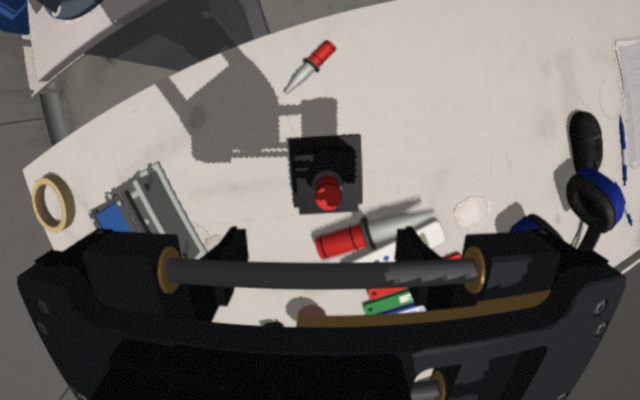

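The wrist view shows the knob's top at (327,188) and the big look-alike's knob at (340,240). I triangulate both.

```bash
python3 - <<'E'
from h import *
mt=imaging.camera_model("top");ms=imaging.camera_model("side");mw=imaging.camera_model("wrist")
print("knob top",tri(ray(mt,284.3,224.5),fray(mw,328,182)), atz(fray(mw,328,182),.122),atz(ray(mt,284.2,224),.122))
print("big",tri(ray(mt,226,203),ray(ms,311,255)),tri(ray(mt,226,203),fray(mw,340,240)),tri(ray(ms,312,290),fray(mw,372,232)))
# refine knob by red segmentation
for n,m,box in(("top",mt,(265,205,305,245)),("wrist",mw,(300,165,355,218)),("side",ms,(330,208,358,240))):
    a=cv2.imread("pics/%s.png"%({"top":"top0","wrist":"w1","side":"side0"}[n])).astype(int)
    x0,y0,x1,y1=box;c=a[y0:y1,x0:x1];k=(c[...,2]>90)&(c[...,2]>2*c[...,1])
    v,u=np.nonzero(k);print(n,u.mean()+x0,v.mean()+y0,u.min()+x0,u.max()+x0,v.min()+y0,v.max()+y0)
E
```

```text
knob top (array([0.4613, 0.2622, 0.0546]), np.float64(0.0)) [0.4454 0.2655 0.122 ] [0.4592 0.2572 0.122 ]
big (array([0.5009, 0.3693, 0.1375]), np.float64(0.0036)) (array([0.4568, 0.3021, 0.2894]), np.float64(0.0832)) (array([ 0.5355,  0.3062, -0.0118]), np.float64(0.0551))
top 283.10833333333335 223.44166666666666 277 289 218 229
wrist 327.49699398797594 198.03006012024048 315 340 186 210
side 342.39156626506025 222.35542168674698 338 349 213 237
```

```bash
python3 - <<'E'
from h import *
snap("side","side1.png");snap("top","top1.png")
ms=imaging.camera_model("side");mt=imaging.camera_model("top");mw=imaging.camera_model("wrist")
print(atz(fray(mw,327.5,198),.107),atz(ray(mt,283.1,223.4),.118),atz(ray(ms,342.4,222.3),.107))
print(tri(ray(mt,283.1,223.4),fray(mw,327.5,196)))
a=cv2.imread("pics/side1.png");b=cv2.imread("pics/top1.png")
cv2.imwrite("pics/c1.png",np.vstack([cv2.resize(a[150:350,150:470],(640,400)),cv2.resize(b[130:250,180:440],(640,295))])[:600])
E
```

```text
[0.4627 0.2608 0.107 ] [0.4605 0.2597 0.118 ] [0.4608 0.2592 0.107 ]
(array([0.4613, 0.261 , 0.1047]), np.float64(0.0005))
```

View pics/c1.png

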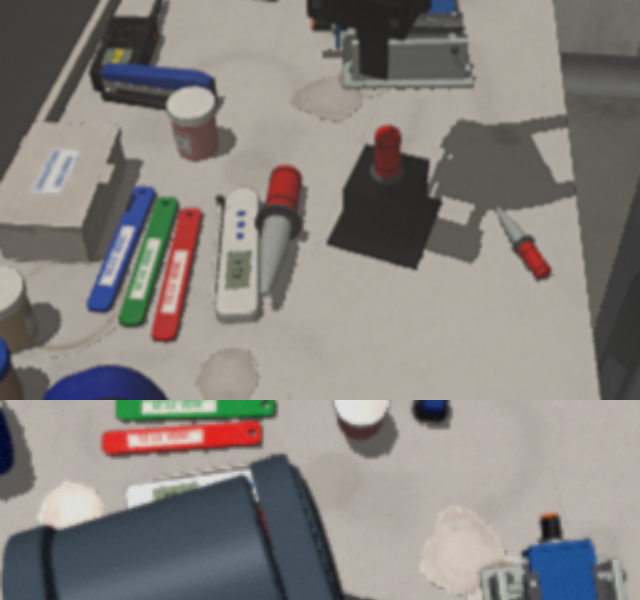

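The big look-alike has toppled by itself and lies at about (275,230) in the crop, clear of the block. All views agree on a knob position of (0.461, 0.260).

Request:
{"op": "drive_tool", "data": {"deltas": "87 5 5 -25 0;87 5 5 -55 0;87 5 5 -85 0;87 5 5 -110 0;87 5 5 -128 0;87 5 5 -139 0;87 5 5 -139 0;60 5 5 -139 0;40 5 5 -139 0;20 5 5 -139 0;20 5 5 -139 0;20 5 5 -139 0"}}

```text
time_s: 2.6
position: [0.4604, 0.2609, 0.084]
tcp_rot: [[-0.955, 0.296, 0.001], [0.296, 0.955, 0.0], [-0.001, 0.001, -1.0]]
force: [-0.9, -0.8, 0.4]
opening: 0.63
grasp_force: 0.0
```

Request:
{"op": "drive_tool", "data": {"deltas": "15 0 0 0 0;15 0 0 0 0;15 0 0 0 0;15 0 0 0 0;15 0 0 0 0;15 0 0 0 0;15 0 0 0 0;15 0 0 0 0;15 0 0 0 0;15 0 0 0 0;15 0 0 0 0;15 0 0 0 0"}}

```text
time_s: 3.8
position: [0.46, 0.2608, 0.0835]
tcp_rot: [[-0.955, 0.296, -0.0], [0.296, 0.955, -0.0], [0.0, -0.0, -1.0]]
force: [-0.7, -2.2, 1.4]
opening: 0.271
grasp_force: 30.0
```

Request:
{"op": "drive_tool", "data": {"deltas": "15 0 0 5 0;15 0 0 15 0;15 0 0 30 0;15 0 0 45 0;15 0 0 60 0;15 0 0 75 0;15 0 0 90 0;15 0 0 105 0;15 0 0 120 0;15 0 0 120 0;15 0 0 120 0"}}

```text
time_s: 4.9
position: [0.4601, 0.2612, 0.2038]
tcp_rot: [[-0.955, 0.296, 0.001], [0.296, 0.955, 0.001], [-0.001, 0.001, -1.0]]
force: [-0.5, -0.1, -2.9]
opening: 0.264
grasp_force: 30.0
```

```bash
python3 - <<'E'
from h import *
snap("wrist","w2.png");mt=imaging.camera_model("top")
# bracket outline by blue segmentation in first top image
a=cv2.imread("pics/top0.png");hsv=cv2.cvtColor(a,cv2.COLOR_BGR2HSV)
k=cv2.inRange(hsv,(100,120,40),(125,255,255));k[:,:380]=0;k[:,445:]=0;k[:175]=0;k[270:]=0
n,l,st,ce=cv2.connectedComponentsWithStats(k);i=1+st[1:,4].argmax();k=(l==i).astype(np.uint8)
pts=[]
for v in range(200,245):
    u=np.nonzero(k[v])[0]
    if len(u): pts.append((u.min(),v,u.max()))
P=np.array(pts)
L=np.array([atz(ray(mt,u,v),.078)[:2] for u,v,_ in P]);R=np.array([atz(ray(mt,u,v),.078)[:2] for _,v,u in P])
for q in(L,R):print(np.degrees(np.arctan(np.polyfit(q[:,0],q[:,1],1)[0])),q.mean(0))
# hole: dark pixels within
c=a[212:231,402:423].astype(float);d=255-c[...,0];print(c[...,0].astype(int)[::2])
w=(c[...,0]<100);v,u=np.nonzero(w);print(u.mean()+402,v.mean()+212,w.sum());print(atz(ray(mt,u.mean()+402,v.mean()+212),.077))
E
```

```text
6.566631488109323 [0.46558667 0.01692444]
6.732397472201097 [ 0.46560667 -0.02748222]
[[129 128 131 129 127 131 127 128 129 127 127 128 126 125 127 128 125 124
  126 120 103]
 [131 128 126 129 129 127 128 128 126 127 126 125 126 127 125 127 127 128
  125 124 112]
 [126 128 127 127 129 129 121 112  91  74  74  79  89 109 120 125 125 128
  126 123 113]
 [122 127 127 127 128 115  72  53  65  65  68  67  64  58  77 108 124 127
  126 124 117]
 [125 129 129 123 119  87  71  70  68  65  67  67  69  65  65  85 120 125
  123 122 123]
 [122 130 123 127 118  97  69  59  60  58  57  51  56  62  65  85 118 124
  126 123 123]
 [104 127 129 127 130 125 103  80  76  73  69  69  66  65  89 116 126 128
  126 126 126]
 [ 94 126 127 128 129 127 126 125 116 105 102 103 110 120 123 127 128 127
  127 127 126]
 [ 87 124 127 128 126 126 125 128 126 127 127 129 126 126 129 124 127 127
  127 127 126]
 [ 84 113 127 125 125 127 129 128 127 128 125 126 127 127 126 125 124 127
  129 128 125]]
411.48387096774195 221.05376344086022 93
[ 0.4675 -0.0035  0.077 ]
```

View pics/w2.png

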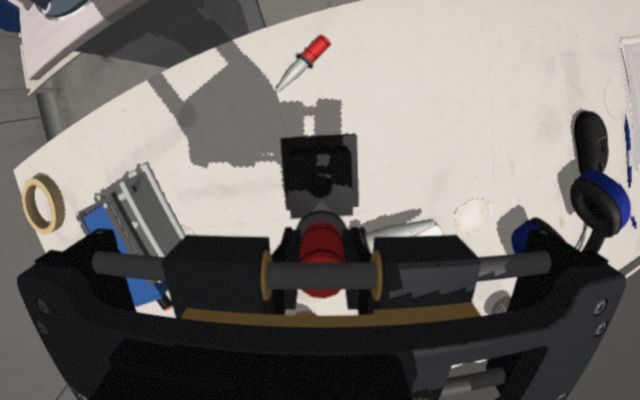

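The pin is held upright. The bracket hole is at about (0.4675, -0.0035), so the overlap of the two holes centres on about (0.4615, -0.004).

Request:
{"op": "drive_tool", "data": {"deltas": "15 0 -10 0 0;15 0 -35 0 0;15 0 -65 0 0;15 0 -100 0 0;15 1 -135 0 0;15 1 -170 0 0;15 1 -205 0 0;15 1 -235 0 0;15 1 -253 0 0;15 1 -262 0 0;15 1 -265 0 0;15 1 -265 0 0"}}

```text
time_s: 6.15
position: [0.4608, -0.0039, 0.2032]
tcp_rot: [[-0.955, 0.297, -0.001], [0.297, 0.955, 0.001], [0.001, 0.0, -1.0]]
force: [0.4, -0.8, -2.7]
opening: 0.269
grasp_force: 30.0
```

Request:
{"op": "drive_tool", "data": {"deltas": "15 0 0 -10 0;15 0 0 -20 0;15 0 0 -30 0;15 0 0 -36 0;15 0 0 -40 0;15 0 0 -40 0;15 0 0 -40 0;15 0 0 -40 0"}}

```text
time_s: 6.95
position: [0.4615, -0.0042, 0.1639]
tcp_rot: [[-0.955, 0.296, 0.001], [0.296, 0.955, -0.0], [-0.001, 0.0, -1.0]]
force: [0.0, -0.1, -1.7]
opening: 0.264
grasp_force: 30.0
```

```bash
python3 - <<'E'
from h import *
s=bot.read_state();print(s["position"],s["force"],s["moment"])
a=snap("side","s3.png");b=snap("wrist","w3.png")
c=cv2.imread("pics/s3.png")[100:210,290:420];cv2.imwrite("pics/s3c.png",np.vstack([cv2.resize(c,(650,550),interpolation=cv2.INTER_CUBIC)]))
E
```

```text
[ 0.46148345 -0.00418001  0.16385828] [ 0.03676918 -0.08075163 -1.71248321] [-0.06959255  0.00893556  0.03160894]
```

View pics/s3c.png

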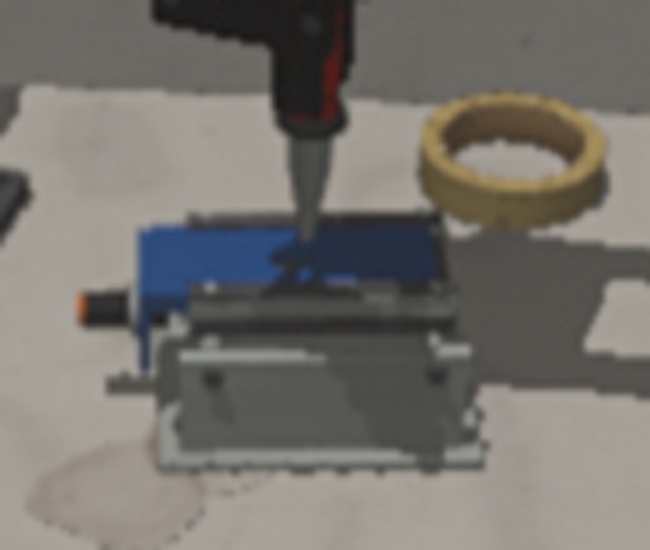

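View pics/w3.png

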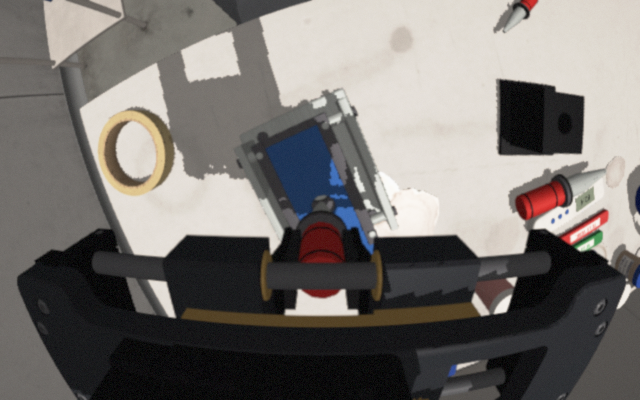

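In the side view the tip is at full-image (351.4,148.4), just over the bracket. I check its position and the hole's in the first side picture.

```bash
python3 - <<'E'
from h import *
ms=imaging.camera_model("side")
print("tip",atz(ray(ms,351.4,148.2),.0884))
a=cv2.imread("pics/side0.png");T=np.linalg.inv(np.array(ms["T"]))
def pr(p):
    q=T@np.r_[p,1];return (ms["fx"]*q[0]/q[2]+ms["cx"],ms["fy"]*q[1]/q[2]+ms["cy"])
print("hole exp",pr([.4675,-.0035,.078]),"tip exp",pr([.4615,-.0042,.0884]))
print(a[146:162,334:364,0])
g=cv2.GaussianBlur(a[...,0],(0,0),.6)[142:164,330:366].astype(float)
w=np.clip(95-g,0,None)
np.set_printoptions(linewidth=250)
print(a[145:162,335:362,0])
E
```

```text
tip [ 0.4595 -0.002   0.0884]
hole exp (np.float64(347.79508007025504), np.float64(151.42431419813823)) tip exp (np.float64(350.5926602703058), np.float64(147.6013160506533))
[[103 103 102 104 104 107 108 107 107 103 103 103 105 106 106 110 112 111
  106 109 110 111 112 111 111 112 110 111 111 112]
 [116 117 118 118 117 119 117 117 116 117 117 117 117 117 118 118 119 118
  119 117 117 118 118 119 118 117 117 117 118 118]
 [117 117 118 118 118 118 117 117 118 119 118 114 112 112 113 115 115 118
  119 120 118 118 119 118 118 117 116 118 117 119]
 [116 116 116 116 116 117 116 117 118 117 109  96  89  87  88  92  97 105
  114 117 118 118 117 117 118 116 116 116 116 117]
 [117 115 115 116 116 116 116 117 118 111  91  73  68  70  71  75  79  86
   99 113 117 117 116 117 118 117 117 116 116 116]
 [117 116 116 118 117 117 117 117 117 105  77  60  62  66  70  72  74  74
   84 108 117 118 118 118 117 117 117 117 116 116]
 [117 116 116 116 117 118 118 118 118 109  85  63  60  65  67  66  67  71
   85 108 115 117 117 118 118 118 118 117 118 117]
 [116 116 117 117 118 118 118 117 118 117 107  90 
[... 2263 characters left out ...]
 115 116 115 115 117 117 116 114]
 [ 98  99 101 100  99  96  96  96  97  95  94  94  93  93  93  94  93  95  93  93  95  94  97  97  98  96  91]
 [ 77  78  77  79  78  76  74  75  77  75  73  72  72  73  73  73  73  74  72  74  74  74  75  75  77  75  70]
 [ 66  67  67  68  69  70  71  69  72  74  70  71  76  77  76  75  73  72  69  67  70  70  70  70  72  69  65]
 [ 59  58  60  60  63  66  66  64  75  76  69  72  88  92  92  91  84  76  68  65  70  70  72  73  75  74  67]
 [ 68  69  71  72  72  71  69  68  77  79  75  76  85  85  84  86  82  79  75  73  74  72  74  77  79  78  74]
 [ 77  79  80  80  80  78  77  74  78  80  79  79  80  77  78  79  78  78  77  77  77  76  76  77  79  78  78]]
```

```bash
python3 - <<'E'
from h import *
np.set_printoptions(linewidth=250)
a=cv2.imread("pics/s3.png").astype(int)
for v in range(126,152): print(v,a[v,340:362,2], end="\n")
E
```

```text
126 [163 163 164 165 164 147 109  65  44  41  42  42  42  42  41  37  49  72 104 146 163 165]
127 [164 164 164 164 166 165 148 106  64  46  45  45  43  45  46  51  85 132 148 162 164 164]
128 [163 164 164 164 165 167 161 122  76  62  65  65  67  67  64  71 110 157 165 164 163 162]
129 [164 164 164 164 164 165 161 123  78  69  71  74  76  76  71  77 117 158 166 163 162 163]
130 [163 163 164 165 165 166 160 123  79  69  72  75  76  77  71  77 120 158 165 163 163 162]
131 [163 163 163 164 164 166 160 122  79  68  71  74  76  74  70  82 127 159 166 162 162 163]
132 [163 163 163 163 163 165 160 122  79  67  72  74  75  74  69  84 133 160 163 162 161 161]
133 [163 163 164 162 163 165 160 124  80  67  70  74  76  73  68  84 136 160 163 161 160 159]
134 [163 164 164 163 164 165 162 135  87  68  72  74  75  74  66  90 145 162 163 161 159 159]
135 [164 164 164 164 163 165 166 151  97  68  71  72  74  73  72 105 152 163 161 160 159 157]
136 [165 164 163 163 163 164 167 157 102  67  69  73  74  70  81 124 158 163 161 160 157 156]
137 [165 165 165 164 164 164 166 158 108  72  69  74  74  70  85 1
[... 445 characters left out ...]
 82  69  72  72  74  96 110 111 111 107 103 102 102]
143 [88 86 87 88 85 84 84 85 83 71 69 74 72 63 61 60 61 67 60 55 55 54]
144 [74 72 73 72 72 71 70 70 69 66 69 74 70 57 49 47 47 52 47 44 43 43]
145 [58 58 58 55 55 54 54 54 54 57 70 74 68 50 41 41 42 43 42 41 41 40]
146 [46 46 45 44 45 43 45 44 45 51 68 74 65 45 38 36 37 37 38 36 37 38]
147 [44 44 45 46 44 45 44 45 42 47 65 70 56 41 37 37 37 36 37 37 38 37]
148 [45 45 46 46 45 45 42 42 39 40 51 53 45 38 36 37 36 37 38 37 38 38]
149 [45 47 46 46 44 42 41 39 40 37 40 40 39 37 36 38 38 38 38 37 39 37]
150 [46 46 45 44 41 40 38 38 38 39 38 38 36 38 38 39 38 37 39 38 37 37]
151 [45 47 46 44 40 38 39 38 39 40 38 38 37 38 39 37 39 37 37 37 38 38]
```

The tip is about 1 mm short along +x, so I shift it by that and descend gently.

Request:
{"op": "drive_tool", "data": {"deltas": "15 1 0.3 -3 0;15 1 0.3 -6 0;15 1 0.3 -9 0;15 1 0.3 -11 0;15 1 0.3 -13 0;15 1 0.3 -15 0;15 1 0.3 -17 0;15 1 0.3 -17 0"}}

```text
time_s: 7.85
position: [0.4619, -0.0037, 0.1463]
tcp_rot: [[-0.955, 0.296, -0.001], [0.296, 0.955, 0.0], [0.001, -0.0, -1.0]]
force: [-0.2, -0.5, -3.2]
opening: 0.272
grasp_force: 30.0
```

Request:
{"op": "drive_tool", "data": {"deltas": "15 0 0 -1 0;15 0 0 -2 0;15 0 0 -3 0;15 0 0 -4 0;15 0 0 -5 0;15 0 0 -6 0;15 0 0 -6 0"}}

```text
time_s: 8.55
position: [0.4621, -0.0038, 0.1404]
tcp_rot: [[-0.955, 0.296, -0.0], [0.296, 0.955, 0.0], [0.0, 0.0, -1.0]]
force: [-0.2, -0.5, -3.1]
opening: 0.268
grasp_force: 30.0
```

Request:
{"op": "drive_tool", "data": {"deltas": "15 -0.2 0 -1 0;15 -0.4 0 -2 0;15 -0.6 -0.1 -3 0;15 -0.8 -0.1 -4 0;15 -1 -0.1 -5 0;15 -1.2 -0.1 -6 0;15 -1.4 -0.2 -7 0;15 -1.6 -0.2 -8 0;15 -1.8 -0.2 -9 0;15 -2 -0.2 -10 0;15 -2 -0.2 -10 0"}}

```text
time_s: 9.65
position: [0.4614, -0.0044, 0.1314]
tcp_rot: [[-0.955, 0.296, 0.003], [0.296, 0.955, -0.001], [-0.003, -0.0, -1.0]]
force: [0.1, -1.0, 5.9]
opening: 0.267
grasp_force: 30.0
```

Request:
{"op": "drive_tool", "data": {"deltas": "15 -0.5 0 0 0;15 -1 -0.1 0 0;15 -1.5 -0.2 0 0;15 -1.5 -0.2 0 0;15 -1.5 -0.2 0 0"}}

```text
time_s: 10.15
position: [0.4602, -0.0045, 0.131]
tcp_rot: [[-0.955, 0.296, 0.004], [0.296, 0.955, -0.001], [-0.004, 0.0, -1.0]]
force: [4.5, 0.7, 5.1]
opening: 0.265
grasp_force: 30.0
```

Request:
{"op": "drive_tool", "data": {"deltas": "15 -0.3 0 -1 0;15 -0.5 -0.1 -2 0;15 -0.8 -0.1 -3 0;15 -1 -0.1 -4 0;15 -1.2 -0.1 -5 0;15 -1.4 -0.1 -6 0;15 -1.6 -0.2 -7 0;15 -1.8 -0.2 -8 0;15 -1.8 -0.2 -8 0"}}

```text
time_s: 11.05
position: [0.4582, -0.0048, 0.1225]
tcp_rot: [[-0.955, 0.296, 0.003], [0.296, 0.955, -0.001], [-0.003, 0.0, -1.0]]
force: [5.8, 0.7, 1.7]
opening: 0.266
grasp_force: 30.0
```

Request:
{"op": "drive_tool", "data": {"deltas": "15 -0.2 0 -1 0;15 -0.3 0 -2 0;15 -0.5 0 -3 0;15 -0.6 -0.1 -4 0;15 -0.8 -0.1 -5 0;15 -1 -0.1 -6 0;15 -1.1 -0.1 -7 0;15 -1.3 -0.1 -8 0;15 -1.3 -0.1 -8 0"}}

```text
time_s: 11.95
position: [0.4571, -0.005, 0.1146]
tcp_rot: [[-0.955, 0.296, 0.003], [0.296, 0.955, -0.001], [-0.003, 0.0, -1.0]]
force: [5.5, -0.4, 2.0]
opening: 0.268
grasp_force: 30.0
```

Request:
{"op": "drive_tool", "data": {"deltas": "15 -0.2 0 -1 0;15 -0.4 0 -2 0;15 -0.6 0 -3 0;15 -0.8 -0.1 -4 0;15 -1 -0.1 -5 0;15 -1.1 -0.1 -6 0;15 -1.1 -0.1 -6 0;15 -1.1 -0.1 -6 0"}}

```text
time_s: 12.75
position: [0.4561, -0.0052, 0.1084]
tcp_rot: [[-0.955, 0.296, 0.003], [0.296, 0.955, -0.001], [-0.004, -0.0, -1.0]]
force: [5.9, 0.2, -0.0]
opening: 0.268
grasp_force: 30.0
```

Request:
{"op": "drive_tool", "data": {"deltas": "15 -0.1 0 -1 0;15 -0.2 0 -2 0;15 -0.3 0 -3 0;15 -0.4 0 -4 0;15 -0.4 0 -5 0;15 -0.4 0 -5 0;15 -0.4 0 -5 0"}}

```text
time_s: 13.45
position: [0.4556, -0.0053, 0.1034]
tcp_rot: [[-0.955, 0.296, 0.003], [0.296, 0.955, -0.001], [-0.003, -0.0, -1.0]]
force: [6.4, -0.6, 1.6]
opening: 0.265
grasp_force: 30.0
```

Request:
{"op": "drive_tool", "data": {"deltas": "15 0 0 -0.7 0;15 0 0 -1.4 0;15 0 0 -2.1 0;15 0 0 -2.8 0;15 0 0 -3.5 0;15 0 0 -4.2 0;15 0 0 -5 0;15 0 0 -5 0"}}

```text
time_s: 14.25
position: [0.4555, -0.0053, 0.0985]
tcp_rot: [[-0.955, 0.296, 0.003], [0.296, 0.955, -0.001], [-0.003, -0.0, -1.0]]
force: [5.6, -1.1, 1.4]
opening: 0.266
grasp_force: 30.0
```

Smooth so far, with about 7 mm to go.

Request:
{"op": "drive_tool", "data": {"deltas": "15 0 0 -0.7 0;15 0 0 -1.4 0;15 0 0 -2.1 0;15 0 0 -2.8 0;15 0 0 -3.5 0;15 0 0 -4.2 0;15 0 0 -5 0;15 0 0 -5 0"}}

```text
time_s: 15.05
position: [0.4556, -0.0053, 0.0935]
tcp_rot: [[-0.955, 0.296, 0.003], [0.296, 0.955, -0.001], [-0.003, -0.0, -1.0]]
force: [5.5, -0.2, 1.9]
opening: 0.268
grasp_force: 30.0
```

Request:
{"op": "drive_tool", "data": {"deltas": "15 0 0 -0.4 0;15 0 0 -0.8 0;15 0 0 -1.2 0;15 0 0 -1.6 0;15 0 0 -2 0;15 0 0 -2 0"}}

```text
time_s: 15.65
position: [0.4556, -0.0053, 0.0916]
tcp_rot: [[-0.955, 0.296, 0.003], [0.296, 0.955, -0.001], [-0.003, -0.0, -1.0]]
force: [6.3, -1.3, 2.8]
opening: 0.266
grasp_force: 30.0
```

Request:
{"op": "drive_tool", "data": {"deltas": "15 0 0 -0.5 0;15 0 0 -1 0;15 0 0 -1 0;15 0 0 -1 0"}}

```text
time_s: 16.05
position: [0.4558, -0.0054, 0.0915]
tcp_rot: [[-0.955, 0.296, 0.004], [0.296, 0.955, -0.002], [-0.004, -0.0, -1.0]]
force: [4.9, -1.0, 12.0]
opening: 0.263
grasp_force: 30.0
```

The collar bottomed at the expected height (TCP 0.0915). I press a little more, relax the side load, then open.

Request:
{"op": "drive_tool", "data": {"deltas": "15 0.5 0 -0.6 0;15 1 0.1 -0.8 0;15 1.3 0.2 -0.8 0;15 1.3 0.2 -0.8 0;15 1.3 0.2 -0.8 0"}}

```text
time_s: 16.55
position: [0.4562, -0.0053, 0.0913]
tcp_rot: [[-0.955, 0.295, 0.002], [0.295, 0.955, -0.002], [-0.003, -0.001, -1.0]]
force: [1.3, -2.4, 21.3]
opening: 0.268
grasp_force: 30.0
```

Request:
{"op": "drive_tool", "data": {"deltas": "50 0 0 0 0;50 0 0 0.5 0;50 0 0 0.5 0;50 0 0 0.5 0;50 0 0 0.5 0;50 0 0 0.5 0;50 0 0 0.5 0;50 0 0 0.5 0;50 0 0 0.5 0;50 0 0 0.5 0"}}

```text
time_s: 17.55
position: [0.4554, -0.0044, 0.0903]
tcp_rot: [[-0.955, 0.296, 0.0], [0.296, 0.955, -0.0], [-0.0, -0.0, -1.0]]
force: [-0.2, 0.0, -0.3]
opening: 0.574
grasp_force: 0.0
```

Request:
{"op": "drive_tool", "data": {"deltas": "50 0 0 10 0;50 0 0 25 0;50 0 0 45 0;50 0 0 70 0;50 0 0 100 0;50 0 30 120 0;50 0 70 120 0;50 0 110 120 0;50 0 150 120 0;50 0 180 120 0;50 0 190 120 0;50 0 190 120 0"}}

```text
time_s: 18.75
position: [0.4551, 0.1865, 0.2107]
tcp_rot: [[-0.956, 0.294, 0.001], [0.294, 0.956, -0.0], [-0.001, -0.0, -1.0]]
force: [-0.1, -0.3, -0.4]
opening: 0.576
grasp_force: 0.0
```

```bash
python3 - <<'E'
from h import *
s=bot.read_state();print(s["time_s"],s["position"],s["force"],s["opening"])
snap("side","s4.png");snap("top","t4.png")
a=cv2.imread("pics/s4.png")[110:200,290:400];b=cv2.imread("pics/t4.png")[170:270,360:460]
cv2.imwrite("pics/c4.png",np.hstack([cv2.resize(a,(440,360),interpolation=cv2.INTER_CUBIC),cv2.resize(b,(360,360),interpolation=cv2.INTER_CUBIC)]))
E
```

```text
18.75 [0.45511866 0.18651008 0.21073029] [-0.07446023 -0.30919354 -0.44190745] 0.5761754924974601
```

View pics/c4.png

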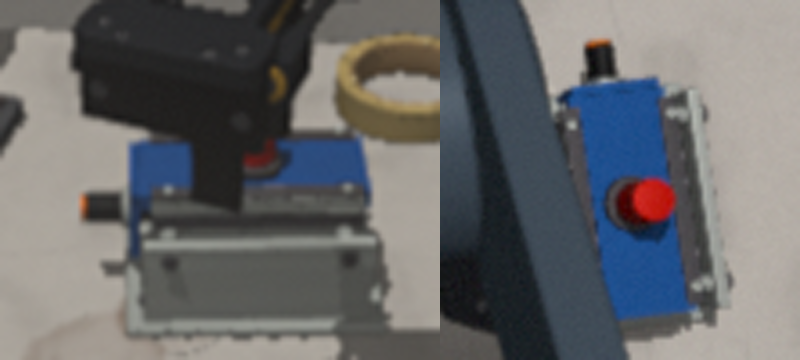

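The pin is seated with its collar on the bracket; in the top view the knob is at crop (655,200), full image about (419.7,225.6). I check it is upright and hand in.

```bash
python3 - <<'E'
from h import *
mt=imaging.camera_model("top")
a=cv2.imread("pics/t4.png").astype(int)[200:250,400:440]
k=(a[...,2]>110)&(a[...,2]>2.2*a[...,1]);v,u=np.nonzero(k)
p=atz(ray(mt,u.mean()+400,v.mean()+200),.122);print(p,u.mean()+400,v.mean()+200)
d=np.hypot(p[0]-.4557,p[1]+.005)
if d<.006: print(bot.hand_in())
E
```

```text
[ 0.4573 -0.0069  0.122 ] 418.7719298245614 224.99122807017545
the job is handed in; nothing more can be done
None
```

The pin is through both holes with its collar down on the bracket and the gripper is clear; I handed the job in at about 19 s and got no verdict back. The highest wrist force I saw was 21 N, and the big look-alike pin fell over early on without my touching it, but it stayed on the work surface.

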